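Break the lid stay and close the tool chest

TASK

Two plywood tool chests stand open on the studio table, each lid held up by a folding metal stay. On the larger chest, press the stay's knee down from above until it breaks, then lower that lid gently, without slamming, until it is fully shut. Leave the smaller chest standing open.

Things in the scene. Friction and masses are not known exactly. Their poses are not given: they have to be found in the camera images.
- chest: The larger chest, plywood, open-topped, fixed: 240 mm along its x, 210 along y, 110 high, walls 8. Origin: centre of its underside, z up. The lid's hinge line runs along x on the rim at y = +105, z = 110 mm. Folding stay just inside the +x end wall; its lower link, 70 mm long, turns on a pivot at y = -60, z = 94 mm.
- chest_knee (a point): Knee of the larger chest's stay: mid-length point on the axis of a steel knuckle 18 mm thick, 36 long, lying along the chest's x. Locked, it stands 6 mm above the straight line, on a stop, and the lid cannot go down. Pressed from above (about 2 to 4 N, lightly sprung) it swings down and towards +y about the lower pivot; 20 mm down it is broken and stays so, the lid still nearly upright.
- chest_lid (a joint): Larger chest's lid, 240 x 210 x 12 mm, rad: 0 locked open, leaning 10 deg from upright towards the chest's -y, free edge 317 mm above the table; 1.40 fully shut, level on the rim. It shuts towards -y: push its outer (+y) face; broken stay folds into the chest. Stiff hinge, stays where left; about 3 N near the free edge moves it.
- small_edge (a point): Middle of the free edge of the smaller chest's lid, 233 mm above the table; it must stay as it is. This chest, fixed, is 160 x 150 mm and 85 mm high, with the same kind of lid (150 mm deep, 12 thick), leaning and hinged likewise (on its +y side), and its own locked stay.

How it is judged (in metres and radians):
On the way:
1. the larger chest's stay is broken: its knee pressed more than 12 mm down (below 128 mm in the chest's frame) (z of chest_knee in the frame of chest below 0.128 m), for 0.1 s.
At the end, for the whole second after the job is handed in: The larger chest's lid is shut to within 0.08 rad (joint above 1.32) and at rest, and the free edge of the smaller chest's lid is within 20 mm of where it stood (value of joint chest_lid above 1.32 rad and velocity of joint chest_lid between -0.05 and 0.05 rad/s and distance of small_edge from where it was at the start of the episode below 0.02 m); the robot touches nothing.
It fails at once if the larger chest's lid is slammed (swings faster than 2.5 rad/s) (velocity of joint chest_lid above 2.5 rad/s).
It fails at once if the smaller chest's lid is moved by more than 20 mm (distance of small_edge from where it was at the start of the episode above 0.02 m).
It also fails if it takes over 42 s, if anything falls off the work surface, if the arm or the gripper's body presses on something with over 40 N, if the wrist force passes 120 N, or if a joint passes its speed limit or range.

ROBOT

A 6-joint arm with a two-finger parallel gripper is mounted at the origin on the work surface. World frame = base frame: x ahead of the robot, y to its left, z up, the work surface at z = 0. Lengths are in mm, angles in rad, forces in N, time in s.
With the tool pointing down it reaches from about 275 to 775 mm from the base axis. Payload 14.6 kg.
Tool frame: the origin (TCP) lies between the finger pads; the fingertips stand 8 mm ahead of it and the grasp point (between the pads) lies 11 mm behind it; z points along the fingers, y is the direction in which the jaws open and shut (so a half turn about z gives the same grasp; the last joint's range is limited). The gripper opens to 85 mm and grips with 20 to 120 N. Pads are 22 mm wide; open, the fingers measure 114 mm over their backs; the gripper's body (76 mm by 85 mm) begins 54 mm behind the grasp point. The pads swing forward as they close: fully open they stand 13 mm farther back than shut.
Start: joints at [-1.344, 0.263, -0.048, 1.259, 0, 1.415], TCP at [195.605, -487.203, 239.278] pointing down, gripper open.
Joint ranges: [-2.65, 2.65], [-0.89, 1.7], [-1.18, 1.37], [-2.13, 2.11], [-1.35, 1.29], [-3.14, 3.14]. Speed limits (rad/s): [1.89, 1.89, 2.57, 2.79, 3.14, 3.14].

INTERFACE

Orientations are given as a unit quaternion [x, y, z, w].
In Python, from plant import * gives the robot as it stands.
- The arm moves only by the tool step_arm, never from a script. Its argument "plan" is a list of rows, each an object of numbers: "tx", "ty", "tz": the shift along the world's x, y, z normalised to -1 to 1, where 1 is 150 mm; "ax", "ay", "az": the turn, a rotation vector about the world's x, y, z normalised to -1 to 1, where 1 is pi/4 rad; "grip": the closure in counts, from 0 (fully open) to 255 (shut). In form: [{"tx": .., "ty": .., "tz": .., "ax": .., "ay": .., "az": .., "grip": ..}, ...]. A call has exactly 10 rows; each row is the pose to reach, as a shift and turn from the pose commanded when the call began; what a row does not reach only later rows make up. A row lasts 1/12 s, in which the tool goes at most 41.7 mm and 7.16 degrees, less where a joint would pass 70% of its speed; a pose out of reach is approached as far as the arm can. A call with a number of a shift or a turn outside -1 to 1 is refused whole. A call with a gripper value outside its range is refused whole. The fingers move at their own pace and stop on an object; "squeeze" is the grip in N (left out, the last holds). Time passes only in rows, so rows that repeat a pose let the fingers close, or fill a call up. It gives the time, the measured TCP pose, the force and the opening at its end, in the units of the state.
- get_obs(): the state, without advancing time (a new reading comes with each control period).
- get_image(name): name is "scene" or "top"; returns a dict with "img" (384x512x3 uint8, blue, green, red), "fx", "fy", "cx", "cy" (pixels), "dist" ([k1, k2, p1, p2, k3] as OpenCV has them; the pictures are not rectified), "pose" (4x4, takes a point from camera to world coordinates). Camera axes: x right, y down, z forward; pixel columns grow to the right and rows downward; lengths in mm; the calibration is good to about 2 mm. A picture is of the moment at which its call begins. There is no depth.
- close_job(): hands the job in, once; it reports no verdict.
The state is a dict: "t": time; "joint_pos": joint angles; "joint_velocities": joint speeds; "effort": joint torques, N m; "tcp_pos": TCP position; "orientation": TCP orientation; "force": force on the tool from outside, world axes, zero at the start; "ft_torque": the same for the moment, N m; "width": finger opening in mm.
Only numpy, scipy, OpenCV 4.12 (cv2) and the standard library are available. Lean on these libraries where they do the work, as an engineer would, in place of code of your own. Each camera call takes 0.05 s, during which the arm holds its last target. There are 200 camera calls.

## Working session

There is one attempt and no reset: what is moved stays moved. The work goes in short steps, Python scripts to look and compute and a tool call to move; the robot and the scene stay as the last step left them, time stands still between calls to the robot, and variables do not carry over. Pictures are saved under pics/ and viewed, about 8 in all and at most 12, crops included, and the job is handed in when it is done.

Besides the shell and the picture viewer there is one more tool, called by a JSON object that holds its "op" and its "data", one argument or row to a line. step_arm: Moves the arm, as the interface text tells. Its arguments: {"type":"object","properties":{"plan":{"type":"array"},"squeeze":{"type":"number"}},"required":["plan"]}

```bash
mkdir -p pics
cat > h.py <<'E'
from plant import *
import numpy as np, cv2, json
def snap(n):
    d=get_image(n); cv2.imwrite(f'pics/{n}_{len(__import__("os").listdir("pics"))}.png',d['img']); 
    return d
def K(d): return np.array([[d['fx'],0,d['cx']],[0,d['fy'],d['cy']],[0,0,1.]])
def ray(d,px):
    u=cv2.undistortPoints(np.array([[px]],float),K(d),np.array(d['dist'],float))[0,0]
    P=np.array(d['pose']); return P[:3,3],P[:3,:3]@np.array([u[0],u[1],1])
def atz(d,px,z):
    o,r=ray(d,px); return o+r*(z-o[2])/r[2]
def proj(d,pts):
    P=np.linalg.inv(np.array(d['pose'])); 
    return cv2.projectPoints(np.array(pts,float).reshape(-1,3),cv2.Rodrigues(P[:3,:3])[0],P[:3,3],K(d),np.array(d['dist'],float))[0][:,0]
E
python3 - <<'E'
from h import *
import pickle
a=snap('scene');b=snap('top')
pickle.dump((a,b),open('im.pkl','wb'))
for d in (a,b): print(np.round(d['pose'],2).tolist(),d['fx'])
cv2.imwrite('pics/both_s.png',cv2.resize(a['img'],(800,600),interpolation=cv2.INTER_CUBIC));cv2.imwrite('pics/both_t.png',cv2.resize(b['img'],(800,600),interpolation=cv2.INTER_CUBIC))
o=get_obs();print(o['t'],o['tcp_pos'],o['orientation'],o['force'])
E
```

```text
[[-0.15, 0.8, -0.58, 1094.62], [0.99, 0.13, -0.09, 127.46], [0.01, -0.59, -0.81, 925.03], [0.0, 0.0, 0.0, 1.0]] 359.358029365808
[[-0.01, -0.99, 0.14, 398.09], [-1.0, 0.01, -0.0, 65.85], [0.0, -0.14, -0.99, 1163.5], [0.0, 0.0, 0.0, 1.0]] 490.2009493609011
0.1 [ 195.55607486 -486.96398303  238.88221808] [ 9.81831520e-01  1.89754163e-01 -9.92245435e-06 -4.73493684e-04] [ 0.1618365  -0.78715922  0.2687297 ]
```

View pics/both_s.png

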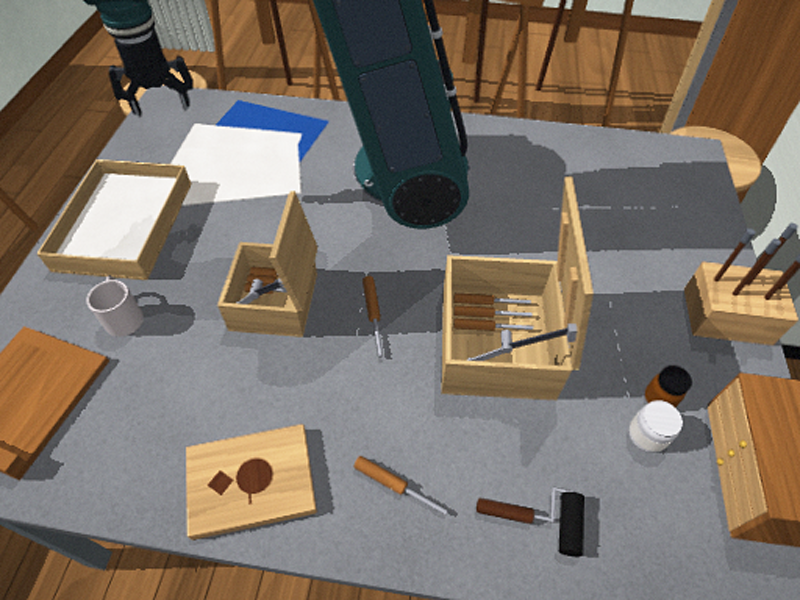

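View pics/both_t.png

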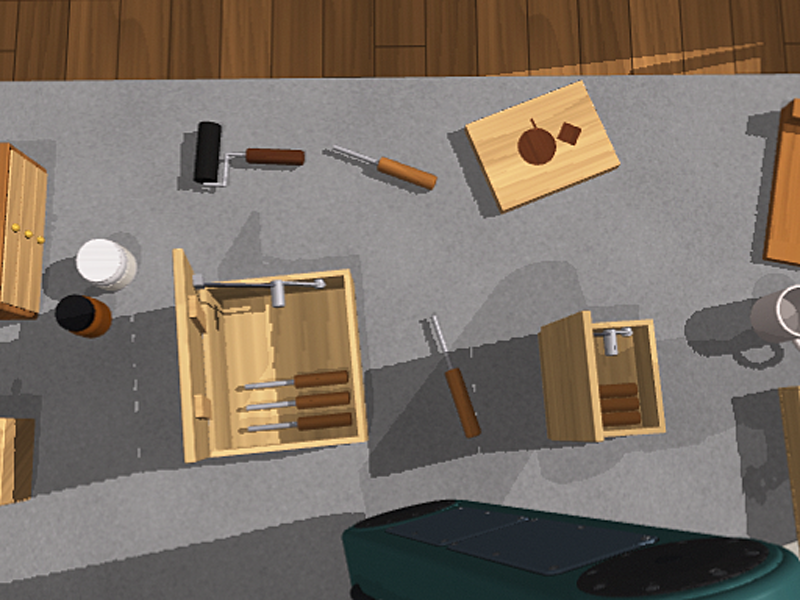

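The larger chest is at the left in the top view. Its -y rim corners are at (351,269) and (366,441), and its knuckle is at about (278,293). The smaller chest's lid is at about (590,375). I'll fit the pose and check it with an overlay.

```bash
cat >> h.py <<'E'
def chest(x,y,yaw):
    c,s=np.cos(yaw),np.sin(yaw); return lambda p:(np.array(p,float).reshape(-1,3)@np.array([[c,s,0],[-s,c,0],[0,0,1]])+[x,y,0])
E
python3 - <<'E'
from h import *
import pickle
a,b=pickle.load(open('im.pkl','rb'))
p1=atz(b,np.array([351,269])*.64,110);p2=atz(b,np.array([366,441])*.64,110)
print(p1,p2,np.linalg.norm(p1-p2))
v=p1-p2; yaw=np.arctan2(v[1],v[0]); 
f=chest(0,0,yaw); c=(p1+p2)/2-f([0,-105,0])[0]; print(c,yaw)
F=chest(c[0],c[1],yaw)
th=np.radians(10)
ly=105-207*np.sin(th)
# knee: lower pivot(-60,94), height ~140 -> y
zk=140; yk=-60+np.sqrt(70**2-(zk-94)**2)
P=[[120,-105,110],[-120,-105,110],[120,105,110],[-120,105,110],[120,ly,317],[-120,ly,317],[112,-60,94],[102,yk,zk],[66,yk,zk]]
print(F(P).round(1).tolist())
for n,d,box in(('s',a,(270,100,400,270)),('t',b,(100,150,250,300))):
    x0,y0,x1,y1=box; k=4 if n=='t' else 3.5
    im=cv2.resize(d['img'][y0:y1,x0:x1],None,fx=k,fy=k,interpolation=cv2.INTER_CUBIC)
    for q in proj(d,F(P)): cv2.drawMarker(im,tuple(((q-[x0,y0]+.5)*k).astype(int).tolist()),(0,0,255),0,10,1)
    cv2.imwrite(f'pics/o_{n}.png',im); print(im.shape)
A=cv2.imread('pics/o_s.png');B=cv2.imread('pics/o_t.png')
C=np.zeros((600,600+0,3),np.uint8)
E
```

```text
[610.42561501 137.7335707  110.        ] [372.58926438 117.37452866 110.        ] 238.70613790614047
[482.55207963 232.17145515 110.        ] 0.08539288565773756
[[611.1, 137.8, 110.0], [371.9, 117.3, 110.0], [593.2, 347.0, 110.0], [354.0, 326.6, 110.0], [596.2, 311.2, 317.0], [357.1, 290.7, 317.0], [599.3, 181.9, 94.0], [584.8, 233.7, 140.0], [548.9, 230.6, 140.0]]
(595, 455, 3)
(600, 600, 3)
```

View pics/o_s.png

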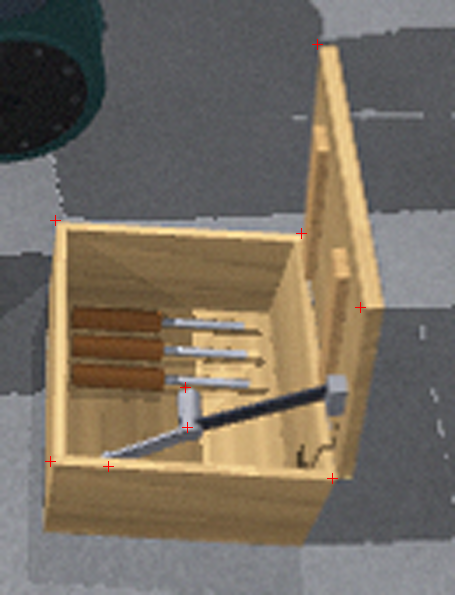

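View pics/o_t.png

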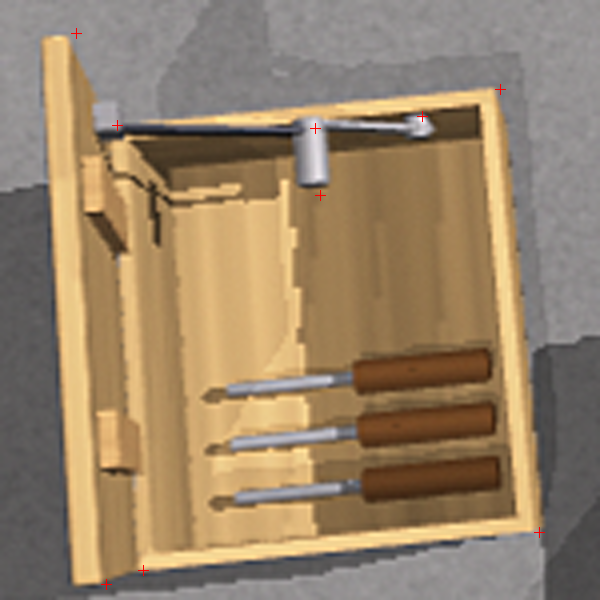

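Overlay fits to about 3 px; the chest is roughly 2–4 mm further +y than my estimate. I'll triangulate the knee and start the approach high.

Run:
```python
from h import *
import pickle
a,b=pickle.load(open('im.pkl','rb'))
def tri(pa,pb):
    A=[];B=[]
    for d,p in((a,pa),(b,pb)):
        o,r=ray(d,p); r/=np.linalg.norm(r); M=np.eye(3)-np.outer(r,r);A.append(M);B.append(M@o)
    X=np.linalg.solve(sum(A),sum(B)); print(X.round(1),proj(a,X)-pa,proj(b,X)-pb)
tri(np.array([270+190/3.5,100+409/3.5]),np.array([100+313/4,150+153/4]))
# small chest lid edge
print(atz(b,np.array([587,311])*.64,233),atz(b,np.array([600,440])*.64,233))
```

```text
[570.4 234.9 141.4] [[-0.47292003 -0.00877597]] [[-0.577958    0.00768437]]
[ 530.27467063 -160.48748359  233.        ] [ 373.87127027 -169.22126635  233.        ]
```

{"op": "step_arm", "data": {
  "plan": [
    {"tx": 0,"ty": 0,"tz": 0.28,"ax": 0,"ay": 0,"az": 0,"grip": 255},
    {"tx": 0,"ty": 0,"tz": 0.55,"ax": 0,"ay": 0,"az": 0,"grip": 255},
    {"tx": 0,"ty": 0,"tz": 0.8,"ax": 0,"ay": 0,"az": -0.1,"grip": 255},
    {"tx": 0.1,"ty": 0.2,"tz": 0.95,"ax": 0,"ay": 0,"az": -0.2,"grip": 255},
    {"tx": 0.2,"ty": 0.4,"tz": 1,"ax": 0,"ay": 0,"az": -0.3,"grip": 255},
    {"tx": 0.3,"ty": 0.6,"tz": 1,"ax": 0,"ay": 0,"az": -0.38,"grip": 255},
    {"tx": 0.4,"ty": 0.8,"tz": 1,"ax": 0,"ay": 0,"az": -0.38,"grip": 255},
    {"tx": 0.5,"ty": 1,"tz": 1,"ax": 0,"ay": 0,"az": -0.38,"grip": 255},
    {"tx": 0.5,"ty": 1,"tz": 1,"ax": 0,"ay": 0,"az": -0.38,"grip": 255},
    {"tx": 0.5,"ty": 1,"tz": 1,"ax": 0,"ay": 0,"az": -0.38,"grip": 255}
  ]
}}

```text
t: 0.93
tcp_pos: [271.1, -336.0, 389.6]
orientation: [0.999, 0.043, 0.0, 0.0]
force: [0.1, 0.4, -0.7]
width: 0.3
```

{"op": "step_arm", "data": {
  "plan": [
    {"tx": 0.12,"ty": 0.24,"tz": 0,"ax": 0,"ay": 0,"az": 0,"grip": 255},
    {"tx": 0.24,"ty": 0.48,"tz": 0,"ax": 0,"ay": 0,"az": 0,"grip": 255},
    {"tx": 0.36,"ty": 0.72,"tz": 0,"ax": 0,"ay": 0,"az": 0,"grip": 255},
    {"tx": 0.5,"ty": 1,"tz": 0,"ax": 0,"ay": 0,"az": 0,"grip": 255},
    {"tx": 0.62,"ty": 1,"tz": 0,"ax": 0,"ay": 0,"az": 0,"grip": 255},
    {"tx": 0.8,"ty": 1,"tz": 0,"ax": 0,"ay": 0,"az": 0,"grip": 255},
    {"tx": 1,"ty": 1,"tz": 0,"ax": 0,"ay": 0,"az": 0,"grip": 255},
    {"tx": 1,"ty": 1,"tz": 0,"ax": 0,"ay": 0,"az": 0,"grip": 255},
    {"tx": 1,"ty": 1,"tz": 0,"ax": 0,"ay": 0,"az": 0,"grip": 255},
    {"tx": 1,"ty": 1,"tz": 0,"ax": 0,"ay": 0,"az": 0,"grip": 255}
  ]
}}

```text
t: 1.77
tcp_pos: [420.4, -187.9, 388.8]
orientation: [0.999, 0.041, -0.001, -0.0]
force: [-0.8, -0.0, -0.2]
width: 0.2
```

{"op": "step_arm", "data": {
  "plan": [
    {"tx": 0.1,"ty": 0.2,"tz": 0,"ax": 0,"ay": 0,"az": 0,"grip": 255},
    {"tx": 0.2,"ty": 0.4,"tz": 0,"ax": 0,"ay": 0,"az": 0,"grip": 255},
    {"tx": 0.3,"ty": 0.6,"tz": 0,"ax": 0,"ay": 0,"az": 0,"grip": 255},
    {"tx": 0.4,"ty": 0.8,"tz": 0,"ax": 0,"ay": 0,"az": 0,"grip": 255},
    {"tx": 0.6,"ty": 1,"tz": 0,"ax": 0,"ay": 0,"az": 0,"grip": 255},
    {"tx": 0.8,"ty": 1,"tz": 0,"ax": 0,"ay": 0,"az": 0,"grip": 255},
    {"tx": 1,"ty": 1,"tz": 0,"ax": 0,"ay": 0,"az": 0,"grip": 255},
    {"tx": 1,"ty": 1,"tz": 0,"ax": 0,"ay": 0,"az": 0,"grip": 255},
    {"tx": 1,"ty": 1,"tz": 0,"ax": 0,"ay": 0,"az": 0,"grip": 255},
    {"tx": 1,"ty": 1,"tz": 0,"ax": 0,"ay": 0,"az": 0,"grip": 255}
  ]
}}

```text
t: 2.6
tcp_pos: [569.9, -38.0, 389.5]
orientation: [0.999, 0.041, -0.0, 0.0]
force: [-0.6, 0.1, -0.6]
width: -0.1
```

{"op": "step_arm", "data": {
  "plan": [
    {"tx": 0,"ty": 0.25,"tz": 0,"ax": 0,"ay": 0,"az": 0,"grip": 255},
    {"tx": 0,"ty": 0.5,"tz": 0,"ax": 0,"ay": 0,"az": 0,"grip": 255},
    {"tx": 0,"ty": 0.75,"tz": 0,"ax": 0.1,"ay": 0,"az": 0,"grip": 255},
    {"tx": 0,"ty": 0.95,"tz": 0,"ax": 0.2,"ay": 0,"az": 0,"grip": 255},
    {"tx": 0,"ty": 0.95,"tz": -0.2,"ax": 0.3,"ay": 0,"az": 0,"grip": 255},
    {"tx": 0,"ty": 0.95,"tz": -0.4,"ax": 0.4,"ay": 0,"az": 0,"grip": 255},
    {"tx": 0,"ty": 0.95,"tz": -0.5,"ax": 0.44,"ay": 0,"az": 0,"grip": 255},
    {"tx": 0,"ty": 0.95,"tz": -0.5,"ax": 0.44,"ay": 0,"az": 0,"grip": 255},
    {"tx": 0,"ty": 0.95,"tz": -0.5,"ax": 0.44,"ay": 0,"az": 0,"grip": 255},
    {"tx": 0,"ty": 0.95,"tz": -0.5,"ax": 0.44,"ay": 0,"az": 0,"grip": 255}
  ]
}}

```text
t: 3.43
tcp_pos: [570.6, 105.0, 316.3]
orientation: [0.984, 0.041, 0.008, -0.171]
force: [-0.7, 0.4, 1.3]
width: -0.2
```

{"op": "step_arm", "data": {
  "plan": [
    {"tx": 0,"ty": 0.2,"tz": 0,"ax": 0,"ay": 0,"az": 0,"grip": 255},
    {"tx": 0,"ty": 0.4,"tz": -0.1,"ax": 0,"ay": 0,"az": 0,"grip": 255},
    {"tx": 0,"ty": 0.6,"tz": -0.2,"ax": 0,"ay": 0,"az": 0,"grip": 255},
    {"tx": 0,"ty": 0.75,"tz": -0.35,"ax": 0,"ay": 0,"az": 0,"grip": 255},
    {"tx": 0,"ty": 0.84,"tz": -0.5,"ax": 0,"ay": 0,"az": 0,"grip": 255},
    {"tx": 0,"ty": 0.84,"tz": -0.65,"ax": 0,"ay": 0,"az": 0,"grip": 255},
    {"tx": 0,"ty": 0.84,"tz": -0.8,"ax": 0,"ay": 0,"az": 0,"grip": 255},
    {"tx": 0,"ty": 0.84,"tz": -0.85,"ax": 0,"ay": 0,"az": 0,"grip": 255},
    {"tx": 0,"ty": 0.84,"tz": -0.85,"ax": 0,"ay": 0,"az": 0,"grip": 255},
    {"tx": 0,"ty": 0.84,"tz": -0.85,"ax": 0,"ay": 0,"az": 0,"grip": 255}
  ]
}}

```text
t: 4.27
tcp_pos: [571.6, 226.0, 188.4]
orientation: [0.984, 0.046, 0.007, -0.173]
force: [0.2, -0.0, 0.4]
width: 0.3
```

Run:
```python
from h import *
d=get_image('scene');e=get_image('top')
A=cv2.resize(d['img'][110:260,270:400],None,fx=3,fy=3,interpolation=2);B=cv2.resize(e['img'][150:300,100:230],None,fx=3,fy=3,interpolation=2)
cv2.imwrite('pics/k1.png',np.hstack([A,B]));print(get_obs()['tcp_pos'],get_obs()['force'])
```

```text
[571.95180617 225.92530791 188.69766315] [ 0.60583102  0.21609207 -0.3473223 ]
```

View pics/k1.png

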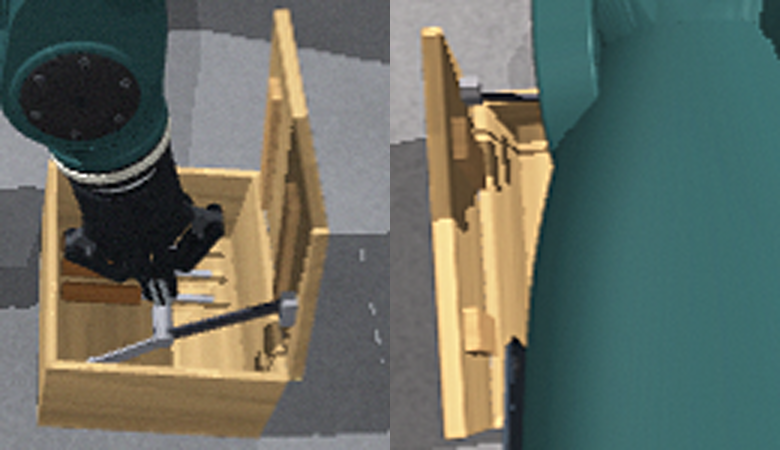

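The fingertips (157,300) sit just above the knuckle (162,315). Pressing now.

{"op": "step_arm", "data": {
  "plan": [
    {"tx": 0,"ty": 0.04,"tz": -0.06,"ax": 0,"ay": 0,"az": 0,"grip": 255},
    {"tx": 0,"ty": 0.04,"tz": -0.12,"ax": 0,"ay": 0,"az": 0,"grip": 255},
    {"tx": 0,"ty": 0.04,"tz": -0.18,"ax": 0,"ay": 0,"az": 0,"grip": 255},
    {"tx": 0,"ty": 0.05,"tz": -0.22,"ax": 0,"ay": 0,"az": 0,"grip": 255},
    {"tx": 0,"ty": 0.06,"tz": -0.25,"ax": 0,"ay": 0,"az": 0,"grip": 255},
    {"tx": 0,"ty": 0.08,"tz": -0.28,"ax": 0,"ay": 0,"az": 0,"grip": 255},
    {"tx": 0,"ty": 0.09,"tz": -0.31,"ax": 0,"ay": 0,"az": 0,"grip": 255},
    {"tx": 0,"ty": 0.1,"tz": -0.34,"ax": 0,"ay": 0,"az": 0,"grip": 255},
    {"tx": 0,"ty": 0.11,"tz": -0.36,"ax": 0,"ay": 0,"az": 0,"grip": 255},
    {"tx": 0,"ty": 0.12,"tz": -0.38,"ax": 0,"ay": 0,"az": 0,"grip": 255}
  ]
}}

```text
t: 5.2
tcp_pos: [571.9, 235.7, 129.6]
orientation: [0.983, 0.052, 0.005, -0.176]
force: [-0.6, 0.1, 4.2]
width: 0.2
```

{"op": "step_arm", "data": {
  "plan": [
    {"tx": 0,"ty": 0,"tz": -0.02,"ax": 0,"ay": 0,"az": 0,"grip": 255},
    {"tx": 0,"ty": 0.01,"tz": -0.03,"ax": 0,"ay": 0,"az": 0,"grip": 255},
    {"tx": 0,"ty": 0.02,"tz": -0.04,"ax": 0,"ay": 0,"az": 0,"grip": 255},
    {"tx": 0,"ty": 0.02,"tz": -0.04,"ax": 0,"ay": 0,"az": 0,"grip": 255},
    {"tx": 0,"ty": 0.02,"tz": -0.04,"ax": 0,"ay": 0,"az": 0,"grip": 255},
    {"tx": 0,"ty": 0.02,"tz": -0.04,"ax": 0,"ay": 0,"az": 0,"grip": 255},
    {"tx": 0,"ty": 0.02,"tz": -0.04,"ax": 0,"ay": 0,"az": 0,"grip": 255},
    {"tx": 0,"ty": 0.02,"tz": -0.04,"ax": 0,"ay": 0,"az": 0,"grip": 255},
    {"tx": 0,"ty": 0.02,"tz": -0.04,"ax": 0,"ay": 0,"az": 0,"grip": 255},
    {"tx": 0,"ty": 0.02,"tz": -0.04,"ax": 0,"ay": 0,"az": 0,"grip": 255}
  ]
}}

```text
t: 6.03
tcp_pos: [572.0, 237.2, 123.8]
orientation: [0.983, 0.053, 0.005, -0.177]
force: [-0.7, 0.1, 0.6]
width: 0.0
```

Run:
```python
from h import *
d=get_image('scene')
cv2.imwrite('pics/k2.png',cv2.resize(d['img'][110:260,270:400],None,fx=4,fy=4,interpolation=2))
```

```text
(no output)
```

View pics/k2.png

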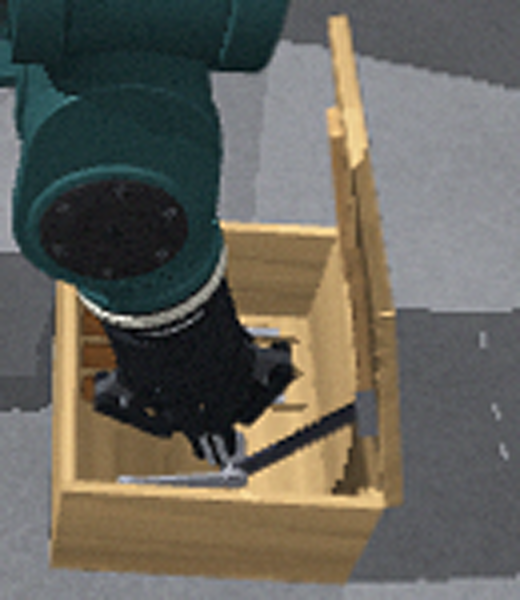

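Force fell from 4.2 to 0.6 N and the picture shows the knee down at (235,478), so the stay is broken. I'll retreat and go over the lid to its +y side.

{"op": "step_arm", "data": {
  "plan": [
    {"tx": 0,"ty": -0.04,"tz": 0.1,"ax": 0,"ay": 0,"az": 0,"grip": 255},
    {"tx": 0,"ty": -0.1,"tz": 0.25,"ax": 0,"ay": 0,"az": 0,"grip": 255},
    {"tx": 0,"ty": -0.2,"tz": 0.45,"ax": 0,"ay": 0,"az": 0,"grip": 255},
    {"tx": 0,"ty": -0.3,"tz": 0.7,"ax": 0,"ay": 0,"az": 0,"grip": 255},
    {"tx": 0,"ty": -0.35,"tz": 0.9,"ax": 0,"ay": 0,"az": 0,"grip": 255},
    {"tx": 0,"ty": -0.35,"tz": 1,"ax": 0,"ay": 0,"az": 0,"grip": 255},
    {"tx": 0,"ty": -0.35,"tz": 1,"ax": 0,"ay": 0,"az": 0,"grip": 255},
    {"tx": 0,"ty": -0.35,"tz": 1,"ax": 0,"ay": 0,"az": 0,"grip": 255},
    {"tx": 0,"ty": -0.35,"tz": 1,"ax": 0,"ay": 0,"az": 0,"grip": 255},
    {"tx": 0,"ty": -0.35,"tz": 1,"ax": 0,"ay": 0,"az": 0,"grip": 255}
  ]
}}

```text
t: 6.92
tcp_pos: [571.5, 184.8, 272.6]
orientation: [0.983, 0.053, 0.004, -0.177]
force: [-0.1, 1.0, -0.2]
width: -0.1
```

{"op": "step_arm", "data": {
  "plan": [
    {"tx": 0,"ty": 0,"tz": 0.2,"ax": 0,"ay": 0,"az": 0,"grip": 255},
    {"tx": 0,"ty": 0,"tz": 0.4,"ax": 0,"ay": 0,"az": 0,"grip": 255},
    {"tx": -0.1,"ty": 0,"tz": 0.6,"ax": -0.1,"ay": 0,"az": 0,"grip": 255},
    {"tx": -0.2,"ty": 0,"tz": 0.8,"ax": -0.2,"ay": 0,"az": 0,"grip": 255},
    {"tx": -0.35,"ty": 0,"tz": 0.9,"ax": -0.3,"ay": 0,"az": 0,"grip": 255},
    {"tx": -0.5,"ty": 0,"tz": 0.9,"ax": -0.4,"ay": 0,"az": 0,"grip": 255},
    {"tx": -0.55,"ty": 0,"tz": 0.9,"ax": -0.45,"ay": 0,"az": 0,"grip": 255},
    {"tx": -0.55,"ty": 0,"tz": 0.9,"ax": -0.45,"ay": 0,"az": 0,"grip": 255},
    {"tx": -0.55,"ty": 0,"tz": 0.9,"ax": -0.45,"ay": 0,"az": 0,"grip": 255},
    {"tx": -0.55,"ty": 0,"tz": 0.9,"ax": -0.45,"ay": 0,"az": 0,"grip": 255}
  ]
}}

```text
t: 7.75
tcp_pos: [493.6, 159.4, 408.0]
orientation: [0.997, 0.071, -0.006, -0.012]
force: [0.4, -0.9, 0.1]
width: -0.1
```

{"op": "step_arm", "data": {
  "plan": [
    {"tx": 0,"ty": 0.2,"tz": 0,"ax": 0,"ay": 0,"az": 0,"grip": 255},
    {"tx": 0,"ty": 0.4,"tz": 0,"ax": 0,"ay": 0,"az": 0,"grip": 255},
    {"tx": 0,"ty": 0.6,"tz": 0,"ax": 0,"ay": 0,"az": 0,"grip": 255},
    {"tx": 0,"ty": 0.8,"tz": 0,"ax": 0,"ay": 0,"az": 0,"grip": 255},
    {"tx": 0,"ty": 1,"tz": 0,"ax": 0,"ay": 0,"az": 0,"grip": 255},
    {"tx": 0,"ty": 1,"tz": 0,"ax": 0,"ay": 0,"az": 0,"grip": 255},
    {"tx": 0,"ty": 1,"tz": 0,"ax": 0,"ay": 0,"az": 0,"grip": 255},
    {"tx": 0,"ty": 1,"tz": 0,"ax": 0,"ay": 0,"az": 0,"grip": 255},
    {"tx": 0,"ty": 1,"tz": 0,"ax": 0,"ay": 0,"az": 0,"grip": 255},
    {"tx": 0,"ty": 1,"tz": 0,"ax": 0,"ay": 0,"az": 0,"grip": 255}
  ]
}}

```text
t: 8.58
tcp_pos: [514.1, 205.8, 408.9]
orientation: [0.994, 0.103, -0.008, -0.026]
force: [0.8, 0.4, 0.1]
width: 0.1
```

{"op": "step_arm", "data": {
  "plan": [
    {"tx": 0,"ty": 0.2,"tz": 0,"ax": 0,"ay": 0,"az": 0,"grip": 255},
    {"tx": 0,"ty": 0.4,"tz": 0,"ax": 0,"ay": 0,"az": 0,"grip": 255},
    {"tx": 0,"ty": 0.6,"tz": 0,"ax": 0,"ay": 0,"az": 0,"grip": 255},
    {"tx": 0,"ty": 0.8,"tz": 0,"ax": 0,"ay": 0,"az": 0,"grip": 255},
    {"tx": 0,"ty": 0.9,"tz": 0,"ax": 0,"ay": 0,"az": 0,"grip": 255},
    {"tx": 0,"ty": 0.9,"tz": 0,"ax": 0,"ay": 0,"az": 0,"grip": 255},
    {"tx": 0,"ty": 0.9,"tz": 0,"ax": 0,"ay": 0,"az": 0,"grip": 255},
    {"tx": 0,"ty": 0.9,"tz": 0,"ax": 0,"ay": 0,"az": 0,"grip": 255},
    {"tx": 0,"ty": 0.9,"tz": 0,"ax": 0,"ay": 0,"az": 0,"grip": 255},
    {"tx": 0,"ty": 0.9,"tz": 0,"ax": 0,"ay": 0,"az": 0,"grip": 255}
  ]
}}

```text
t: 9.42
tcp_pos: [536.4, 260.2, 409.0]
orientation: [0.99, 0.137, -0.012, -0.042]
force: [0.0, 0.3, -1.2]
width: 0.1
```

Run:
```python
from h import *
o=get_obs();print(np.round(o['joint_pos'],3),np.round(o['joint_velocities'],2),o['tcp_pos'])
```

```text
[0.275 0.435 0.676 1.824 0.086 3.141] [0.   0.   0.01 0.   0.   0.  ] [536.39165433 260.2223082  409.0467333 ]
```

Joint 6 is at its range limit. I'll yaw the tool about +80° so the jaws lie along the chest's x while crossing over.

{"op": "step_arm", "data": {
  "plan": [
    {"tx": 0,"ty": 0.1,"tz": 0,"ax": 0,"ay": 0,"az": 0.14,"grip": 255},
    {"tx": 0,"ty": 0.2,"tz": 0,"ax": 0,"ay": 0,"az": 0.28,"grip": 255},
    {"tx": -0.05,"ty": 0.3,"tz": 0,"ax": 0,"ay": 0,"az": 0.42,"grip": 255},
    {"tx": -0.1,"ty": 0.4,"tz": 0,"ax": 0,"ay": 0,"az": 0.56,"grip": 255},
    {"tx": -0.15,"ty": 0.5,"tz": 0,"ax": 0,"ay": 0,"az": 0.7,"grip": 255},
    {"tx": -0.2,"ty": 0.6,"tz": 0,"ax": 0,"ay": 0,"az": 0.84,"grip": 255},
    {"tx": -0.25,"ty": 0.7,"tz": 0,"ax": 0,"ay": 0,"az": 1,"grip": 255},
    {"tx": -0.25,"ty": 0.8,"tz": 0,"ax": 0,"ay": 0,"az": 1,"grip": 255},
    {"tx": -0.25,"ty": 0.9,"tz": 0,"ax": 0,"ay": 0,"az": 1,"grip": 255},
    {"tx": -0.25,"ty": 0.9,"tz": 0,"ax": 0,"ay": 0,"az": 1,"grip": 255}
  ]
}}

```text
t: 10.25
tcp_pos: [498.5, 397.3, 408.2]
orientation: [0.861, 0.506, -0.027, -0.034]
force: [0.2, 0.7, -0.4]
width: 0.0
```

Run:
```python
from h import *
from scipy.spatial.transform import Rotation as R
o=get_obs();print(np.round(o['joint_pos'],3),o['tcp_pos'])
r=R.from_quat(o['orientation']);print(r.as_matrix().round(3))
yaw=.085+np.pi/2
t=R.from_euler('z',yaw)*R.from_euler('x',np.pi); print((t*r.inv()).as_rotvec()/(np.pi/4))
```

```text
[0.515 0.599 0.979 2.006 0.068 2.593] [498.52632767 397.31714467 408.21758469]
[[ 0.486  0.87  -0.081]
 [ 0.874 -0.485  0.031]
 [-0.012 -0.087 -0.996]]
[-0.00814594 -0.11274181  0.75504459]
```

{"op": "step_arm", "data": {
  "plan": [
    {"tx": 0,"ty": 0.04,"tz": 0,"ax": 0,"ay": -0.02,"az": 0.14,"grip": 255},
    {"tx": 0,"ty": 0.04,"tz": 0,"ax": 0,"ay": -0.04,"az": 0.28,"grip": 255},
    {"tx": 0,"ty": 0.04,"tz": 0,"ax": 0,"ay": -0.06,"az": 0.42,"grip": 255},
    {"tx": 0,"ty": 0.04,"tz": -0.1,"ax": 0,"ay": -0.08,"az": 0.56,"grip": 255},
    {"tx": 0,"ty": 0.04,"tz": -0.25,"ax": 0,"ay": -0.1,"az": 0.7,"grip": 255},
    {"tx": 0,"ty": 0.04,"tz": -0.4,"ax": 0,"ay": -0.11,"az": 0.75,"grip": 255},
    {"tx": 0,"ty": 0.04,"tz": -0.6,"ax": 0,"ay": -0.11,"az": 0.75,"grip": 255},
    {"tx": 0,"ty": 0.04,"tz": -0.77,"ax": 0,"ay": -0.11,"az": 0.75,"grip": 255},
    {"tx": 0,"ty": 0.04,"tz": -0.77,"ax": 0,"ay": -0.11,"az": 0.75,"grip": 255},
    {"tx": 0,"ty": 0.04,"tz": -0.77,"ax": 0,"ay": -0.11,"az": 0.75,"grip": 255}
  ]
}}

```text
t: 11.08
tcp_pos: [498.5, 400.6, 293.6]
orientation: [0.679, 0.735, 0.0, -0.003]
force: [0.3, -0.5, 1.0]
width: 0.1
```

Run:
```python
from h import *
o=get_obs();print(np.round(o['joint_pos'],3),o['tcp_pos'])
d=get_image('scene')
cv2.imwrite('pics/k3.png',cv2.resize(d['img'][60:260,250:450],None,fx=3,fy=3,interpolation=2))
```

```text
[0.547 0.469 0.418 1.521 0.007 2.038] [498.45763338 400.60484546 293.60357876]
```

View pics/k3.png

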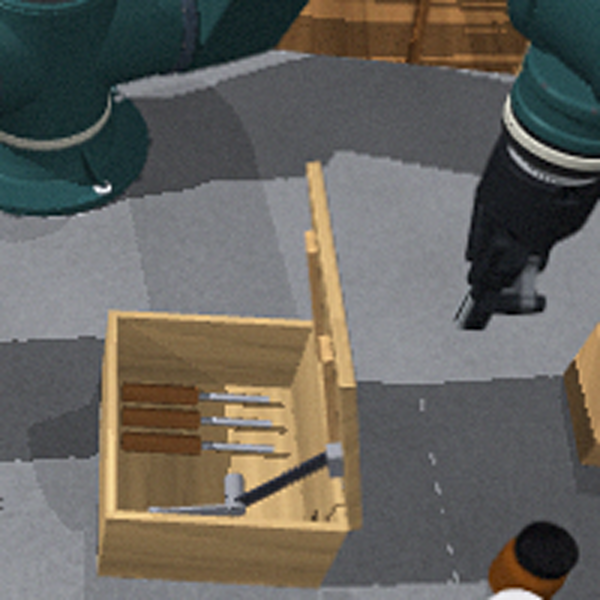

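Stay is folded down and the tip is clear behind the lid. Pushing slowly along the lid's arc.

{"op": "step_arm", "data": {
  "plan": [
    {"tx": 0,"ty": -0.07,"tz": 0.03,"ax": 0,"ay": 0,"az": 0,"grip": 255},
    {"tx": 0,"ty": -0.14,"tz": 0.05,"ax": 0,"ay": 0,"az": 0,"grip": 255},
    {"tx": 0,"ty": -0.2,"tz": 0.05,"ax": 0,"ay": 0,"az": 0,"grip": 255},
    {"tx": 0.01,"ty": -0.25,"tz": 0.05,"ax": 0,"ay": 0,"az": 0,"grip": 255},
    {"tx": 0.01,"ty": -0.3,"tz": 0.05,"ax": 0,"ay": 0,"az": 0,"grip": 255},
    {"tx": 0.02,"ty": -0.34,"tz": 0.05,"ax": 0,"ay": 0,"az": 0,"grip": 255},
    {"tx": 0.02,"ty": -0.38,"tz": 0.05,"ax": 0,"ay": 0,"az": 0,"grip": 255},
    {"tx": 0.03,"ty": -0.42,"tz": 0.05,"ax": 0,"ay": 0,"az": 0,"grip": 255},
    {"tx": 0.03,"ty": -0.46,"tz": 0.05,"ax": 0,"ay": 0,"az": 0,"grip": 255},
    {"tx": 0.04,"ty": -0.5,"tz": 0.05,"ax": 0,"ay": 0,"az": 0,"grip": 255}
  ]
}}

```text
t: 11.97
tcp_pos: [504.9, 325.9, 300.9]
orientation: [0.678, 0.735, 0.001, -0.003]
force: [-0.4, 0.5, 0.1]
width: -0.0
```

{"op": "step_arm", "data": {
  "plan": [
    {"tx": 0.0,"ty": -0.05,"tz": 0,"ax": 0,"ay": 0,"az": 0,"grip": 255},
    {"tx": 0.01,"ty": -0.1,"tz": -0.01,"ax": 0,"ay": 0,"az": 0,"grip": 255},
    {"tx": 0.01,"ty": -0.14,"tz": -0.02,"ax": 0,"ay": 0,"az": 0,"grip": 255},
    {"tx": 0.01,"ty": -0.18,"tz": -0.03,"ax": 0,"ay": 0,"az": 0,"grip": 255},
    {"tx": 0.02,"ty": -0.22,"tz": -0.05,"ax": 0,"ay": 0,"az": 0,"grip": 255},
    {"tx": 0.02,"ty": -0.26,"tz": -0.06,"ax": 0,"ay": 0,"az": 0,"grip": 255},
    {"tx": 0.02,"ty": -0.3,"tz": -0.07,"ax": 0,"ay": 0,"az": 0,"grip": 255},
    {"tx": 0.03,"ty": -0.34,"tz": -0.09,"ax": 0,"ay": 0,"az": 0,"grip": 255},
    {"tx": 0.03,"ty": -0.38,"tz": -0.11,"ax": 0,"ay": 0,"az": 0,"grip": 255},
    {"tx": 0.03,"ty": -0.38,"tz": -0.11,"ax": 0,"ay": 0,"az": 0,"grip": 255}
  ]
}}

```text
t: 12.8
tcp_pos: [509.4, 268.3, 283.8]
orientation: [0.679, 0.734, 0.001, -0.003]
force: [0.5, -0.5, -0.4]
width: -0.0
```

Run:
```python
from h import *
o=get_obs();print(np.round(o['joint_pos'],3),o['tcp_pos'],o['force'])
d=get_image('scene')
cv2.imwrite('pics/k4.png',cv2.resize(d['img'][60:260,250:450],None,fx=3,fy=3,interpolation=2))
```

```text
[0.34  0.346 0.194 1.42  0.007 1.832] [509.38097975 268.25516705 283.80860825] [ 0.4862059  -0.51119248 -0.40338894]
```

View pics/k4.png

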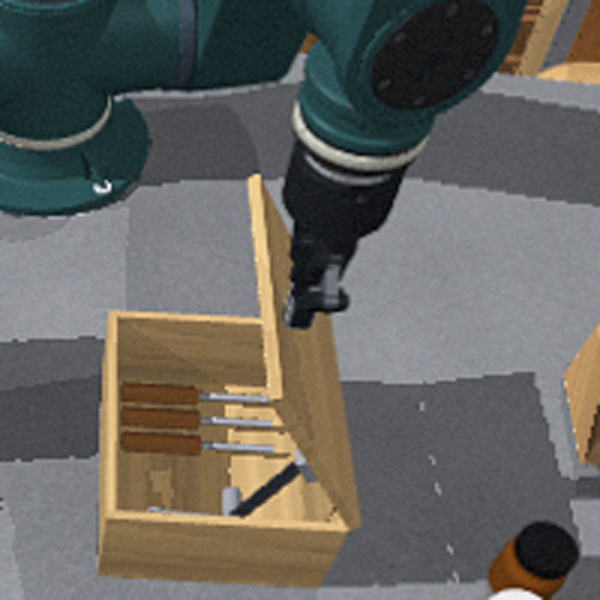

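The lid has tilted to about 30° with the fingertips on its outer face; continuing.

{"op": "step_arm", "data": {
  "plan": [
    {"tx": 0.0,"ty": -0.05,"tz": -0.02,"ax": 0,"ay": 0,"az": 0,"grip": 255},
    {"tx": 0.01,"ty": -0.1,"tz": -0.05,"ax": 0,"ay": 0,"az": 0,"grip": 255},
    {"tx": 0.01,"ty": -0.14,"tz": -0.08,"ax": 0,"ay": 0,"az": 0,"grip": 255},
    {"tx": 0.02,"ty": -0.19,"tz": -0.11,"ax": 0,"ay": 0,"az": 0,"grip": 255},
    {"tx": 0.02,"ty": -0.23,"tz": -0.14,"ax": 0,"ay": 0,"az": 0,"grip": 255},
    {"tx": 0.02,"ty": -0.26,"tz": -0.17,"ax": 0,"ay": 0,"az": 0,"grip": 255},
    {"tx": 0.03,"ty": -0.29,"tz": -0.2,"ax": 0,"ay": 0,"az": 0,"grip": 255},
    {"tx": 0.03,"ty": -0.32,"tz": -0.22,"ax": 0,"ay": 0,"az": 0,"grip": 255},
    {"tx": 0.03,"ty": -0.35,"tz": -0.25,"ax": 0,"ay": 0,"az": 0,"grip": 255},
    {"tx": 0.03,"ty": -0.35,"tz": -0.25,"ax": 0,"ay": 0,"az": 0,"grip": 255}
  ]
}}

```text
t: 13.68
tcp_pos: [513.8, 216.1, 246.1]
orientation: [0.679, 0.735, 0.001, -0.003]
force: [-0.8, 0.1, -1.6]
width: 0.1
```

{"op": "step_arm", "data": {
  "plan": [
    {"tx": 0.0,"ty": -0.05,"tz": -0.05,"ax": 0,"ay": 0,"az": 0,"grip": 255},
    {"tx": 0.01,"ty": -0.09,"tz": -0.11,"ax": 0,"ay": 0,"az": 0,"grip": 255},
    {"tx": 0.01,"ty": -0.13,"tz": -0.17,"ax": 0,"ay": 0,"az": 0,"grip": 255},
    {"tx": 0.01,"ty": -0.17,"tz": -0.23,"ax": 0,"ay": 0,"az": 0,"grip": 255},
    {"tx": 0.02,"ty": -0.2,"tz": -0.29,"ax": 0,"ay": 0,"az": 0,"grip": 255},
    {"tx": 0.02,"ty": -0.24,"tz": -0.36,"ax": 0,"ay": 0,"az": 0,"grip": 255},
    {"tx": 0.02,"ty": -0.26,"tz": -0.42,"ax": 0,"ay": 0,"az": 0,"grip": 255},
    {"tx": 0.03,"ty": -0.28,"tz": -0.48,"ax": 0,"ay": 0,"az": 0,"grip": 255},
    {"tx": 0.03,"ty": -0.3,"tz": -0.52,"ax": 0,"ay": 0,"az": 0,"grip": 255},
    {"tx": 0.03,"ty": -0.31,"tz": -0.56,"ax": 0,"ay": 0,"az": 0,"grip": 255}
  ]
}}

```text
t: 14.52
tcp_pos: [518.4, 170.1, 162.1]
orientation: [0.678, 0.735, 0.001, -0.003]
force: [0.5, -0.0, 1.1]
width: -0.2
```

Run:
```python
from h import *
o=get_obs();print(np.round(o['joint_pos'],3),o['tcp_pos'],o['force'])
d=get_image('scene')
cv2.imwrite('pics/k5.png',cv2.resize(d['img'][60:260,250:450],None,fx=3,fy=3,interpolation=2))
```

```text
[ 0.164  0.334 -0.159  1.081  0.007  1.655] [518.43235779 170.1003933  162.13789524] [ 0.50191563 -0.04479158  1.09165444]
```

View pics/k5.png

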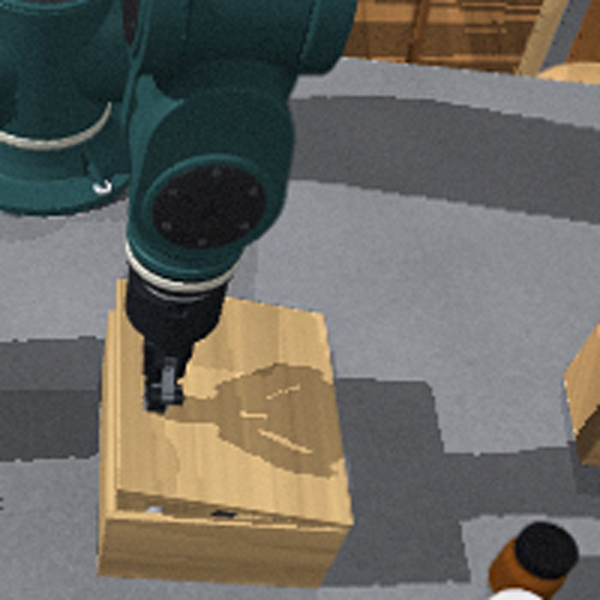

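Nearly shut (lid about 80° over). Now the last 30 mm, slowly.

{"op": "step_arm", "data": {
  "plan": [
    {"tx": 0,"ty": -0.01,"tz": -0.03,"ax": 0,"ay": 0,"az": 0,"grip": 255},
    {"tx": 0,"ty": -0.01,"tz": -0.06,"ax": 0,"ay": 0,"az": 0,"grip": 255},
    {"tx": 0,"ty": -0.02,"tz": -0.09,"ax": 0,"ay": 0,"az": 0,"grip": 255},
    {"tx": 0,"ty": -0.02,"tz": -0.11,"ax": 0,"ay": 0,"az": 0,"grip": 255},
    {"tx": 0,"ty": -0.03,"tz": -0.13,"ax": 0,"ay": 0,"az": 0,"grip": 255},
    {"tx": 0,"ty": -0.03,"tz": -0.15,"ax": 0,"ay": 0,"az": 0,"grip": 255},
    {"tx": 0,"ty": -0.03,"tz": -0.17,"ax": 0,"ay": 0,"az": 0,"grip": 255},
    {"tx": 0,"ty": -0.03,"tz": -0.18,"ax": 0,"ay": 0,"az": 0,"grip": 255},
    {"tx": 0,"ty": -0.03,"tz": -0.19,"ax": 0,"ay": 0,"az": 0,"grip": 255},
    {"tx": 0,"ty": -0.03,"tz": -0.2,"ax": 0,"ay": 0,"az": 0,"grip": 255}
  ]
}}

```text
t: 15.4
tcp_pos: [518.4, 166.0, 132.8]
orientation: [0.678, 0.735, 0.001, -0.003]
force: [-0.8, 0.2, -0.9]
width: -0.2
```

{"op": "step_arm", "data": {
  "plan": [
    {"tx": 0,"ty": 0,"tz": -0.005,"ax": 0,"ay": 0,"az": 0,"grip": 255},
    {"tx": 0,"ty": 0,"tz": -0.01,"ax": 0,"ay": 0,"az": 0,"grip": 255},
    {"tx": 0,"ty": 0,"tz": -0.01,"ax": 0,"ay": 0,"az": 0,"grip": 255},
    {"tx": 0,"ty": 0,"tz": -0.01,"ax": 0,"ay": 0,"az": 0,"grip": 255},
    {"tx": 0,"ty": 0,"tz": -0.01,"ax": 0,"ay": 0,"az": 0,"grip": 255},
    {"tx": 0,"ty": 0,"tz": -0.01,"ax": 0,"ay": 0,"az": 0,"grip": 255},
    {"tx": 0,"ty": 0,"tz": -0.01,"ax": 0,"ay": 0,"az": 0,"grip": 255},
    {"tx": 0,"ty": 0,"tz": -0.01,"ax": 0,"ay": 0,"az": 0,"grip": 255},
    {"tx": 0,"ty": 0,"tz": -0.01,"ax": 0,"ay": 0,"az": 0,"grip": 255},
    {"tx": 0,"ty": 0,"tz": -0.01,"ax": 0,"ay": 0,"az": 0,"grip": 255}
  ]
}}

```text
t: 16.23
tcp_pos: [518.5, 166.0, 131.4]
orientation: [0.678, 0.735, 0.001, -0.003]
force: [-0.5, 1.3, -0.0]
width: 0.4
```

{"op": "step_arm", "data": {
  "plan": [
    {"tx": 0,"ty": 0,"tz": -0.006,"ax": 0,"ay": 0,"az": 0,"grip": 255},
    {"tx": 0,"ty": 0,"tz": -0.012,"ax": 0,"ay": 0,"az": 0,"grip": 255},
    {"tx": 0,"ty": 0,"tz": -0.018,"ax": 0,"ay": 0,"az": 0,"grip": 255},
    {"tx": 0,"ty": 0,"tz": -0.02,"ax": 0,"ay": 0,"az": 0,"grip": 255},
    {"tx": 0,"ty": 0,"tz": -0.02,"ax": 0,"ay": 0,"az": 0,"grip": 255},
    {"tx": 0,"ty": 0,"tz": -0.02,"ax": 0,"ay": 0,"az": 0,"grip": 255},
    {"tx": 0,"ty": 0,"tz": -0.02,"ax": 0,"ay": 0,"az": 0,"grip": 255},
    {"tx": 0,"ty": 0,"tz": -0.02,"ax": 0,"ay": 0,"az": 0,"grip": 255},
    {"tx": 0,"ty": 0,"tz": -0.02,"ax": 0,"ay": 0,"az": 0,"grip": 255},
    {"tx": 0,"ty": 0,"tz": -0.02,"ax": 0,"ay": 0,"az": 0,"grip": 255}
  ]
}}

```text
t: 17.07
tcp_pos: [518.6, 166.0, 129.8]
orientation: [0.678, 0.735, 0.002, -0.003]
force: [-7.5, -1.7, 22.9]
width: -0.0
```

Firm contact: 23 N at TCP z 129.8, so the lid is down on the rim. Retreating upward and checking.

{"op": "step_arm", "data": {
  "plan": [
    {"tx": 0,"ty": 0,"tz": 0.05,"ax": 0,"ay": 0,"az": 0,"grip": 255},
    {"tx": 0,"ty": 0,"tz": 0.15,"ax": 0,"ay": 0,"az": 0,"grip": 255},
    {"tx": 0,"ty": 0,"tz": 0.35,"ax": 0,"ay": 0,"az": 0,"grip": 255},
    {"tx": 0,"ty": 0,"tz": 0.55,"ax": 0,"ay": 0,"az": 0,"grip": 255},
    {"tx": 0,"ty": 0,"tz": 0.75,"ax": 0,"ay": 0,"az": 0,"grip": 255},
    {"tx": 0,"ty": 0,"tz": 0.9,"ax": 0,"ay": 0,"az": 0,"grip": 255},
    {"tx": 0,"ty": 0,"tz": 1,"ax": 0,"ay": 0,"az": 0,"grip": 255},
    {"tx": 0,"ty": 0,"tz": 1,"ax": 0,"ay": 0,"az": 0,"grip": 255},
    {"tx": 0,"ty": 0,"tz": 1,"ax": 0,"ay": 0,"az": 0,"grip": 255},
    {"tx": 0,"ty": 0,"tz": 1,"ax": 0,"ay": 0,"az": 0,"grip": 255}
  ]
}}

```text
t: 17.9
tcp_pos: [518.2, 165.9, 277.5]
orientation: [0.678, 0.735, 0.001, -0.004]
force: [-0.2, 0.1, 0.1]
width: 0.0
```

Run:
```python
from h import *
o=get_obs();print(np.round(o['joint_velocities'],3),o['tcp_pos'],o['force'])
d=get_image('scene')
cv2.imwrite('pics/k6.png',cv2.resize(d['img'][90:270,130:400],None,fx=2.9,fy=2.9,interpolation=2))
```

```text
[ 0.003  0.003 -0.009 -0.001  0.     0.001] [518.18579274 165.89771029 277.48477593] [-0.1536551   0.08063668  0.11577452]
```

View pics/k6.png

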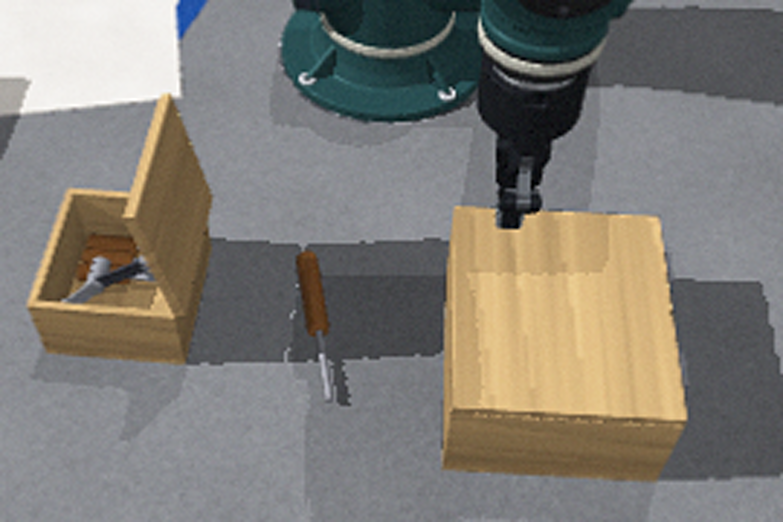

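The larger lid lies flat on the rim with no gap along its front edge (450–685, 415). The smaller lid is still open at (165,100), and the robot is clear of everything. Handing in.

```bash
python3 -c "
from plant import *
print(close_job())"
```

```text
the job is handed in; nothing more can be done
None
```

The larger chest's lid is shut, the smaller chest still stands open, and the job is handed in. No verdict was reported.

- **Stay:** I pressed the knee down with the closed fingertips until it broke. The force fell from 4.2 to 0.6 N, and the picture showed the knee down with the lower link nearly flat.
- **Lid:** I pushed its outer face along the hinge arc at about 0.6–0.7 rad/s (from the commanded tool motion, not measured on the lid), then pressed it onto the rim until the force rose to 23 N.
- **Last checks:** at about 18 s the picture shows the larger lid flat with no gap and the smaller lid standing open. I judged both by eye and did not measure the lid angle or the smaller lid's position again. The tool was about 150 mm above the lid with the wrist force near zero.
- **What went wrong:** joint 6 reached its range limit while crossing over the lid, so the tool lagged until I turned the gripper. My first fit of the chest's position was 2–4 mm off along y, which caused no trouble.

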